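# Release the ratchet pawl and push the hold-down arm onto the drawer

## Task

Get the drawer held for sanding: with the fingertips, press the pawl's pad all the way down so that the pawl comes free of the teeth and stays free, then push the raised arm down by its paddle until its rubber foot rests on the drawer, and leave both like that. Only press and push: do not lift the arm or the drawer, do not shift the drawer, and leave the glue bottle, sanding block and jar where they stand.

Things in the scene. Friction and masses are not known exactly. Their poses are not given: they have to be found in the camera images.
- holddown: Grey steel bracket of the hold-down, screwed to the bench: foot plate 100 x 130 x 8 mm, two upright cheeks to 118 mm height between which the arm and pawl turn. Origin: centre of the underside of the plate, on the bench. Its z is up; the arm points along its +y (seen from above), the pawl's pad sticks out along its -y. Bracket place and yaw vary.
- hinge_axis (a point): Middle of the arm's hinge pin, 100 mm above the bench over the bracket's origin; the pin runs along the bracket's x.
- holdarm (a joint): Angle of the hold-down arm above level (rad): 0 = level, foot on the drawer; positive = raised. Starts at 0.5 to 0.64. Steel bar with a toothed plate (50 mm radius) round its hinge. Pawl engaged: it sinks only to about 0.48, where a tooth stops on the pawl; pawl free: the teeth go past. The hinge is stiff: the arm stays where left and takes 4 to 8 N down on the paddle to move.
- paddle_top (a point): Centre of the upper face of the black paddle at the arm's end, 215 mm from the hinge pin and 14 mm above the line of the arm; the paddle is 50 mm (across) by 44 mm (along the arm) by 10 mm thick. Turns with the arm: its y points outward along the arm, its z is the paddle's upper normal. 114 mm above the bench when the arm is level.
- foot (a point): Centre of the underside of the arm's round rubber foot (36 mm across), 165 mm from the hinge pin and 30 mm below the line of the arm: 70 mm above the bench when level.
- pawl (a joint): Angle of the pawl (rad): 0 = engaged in the teeth (its start), clear of them from about 0.16, fully pressed at its stop 0.32; grows as the pad is pressed down. Pivot: 40 mm from the arm's hinge pin towards the bracket's -y, 48 mm above the bench. Stiff, no return spring: 2 to 4 N on the pad moves it and it stays where left.
- pawl_pad (a point): Centre of the upper face of the pawl's flat steel pad, 36 mm (bracket's x) by 34 mm (y), 6 mm thick; it stands 140 mm from the bracket's origin on its -y side, 85 mm above the bench when engaged, and goes down about 32 mm and outward about 6 mm to the stop, tilting outward with the pawl.
- drawer: Shallow wooden drawer lying upside down, loose under the arm: 220 x 200 x 74 mm; the bottom panel on top is recessed 4 mm below the rims (upper face 70 mm above the bench). 0.6 to 1.2 kg. Origin: centre of its footprint, on the bench.
- glue: Bystander: white glue bottle with orange cap, 56 mm diameter, 150 mm tall. Origin: centre of its underside.
- sander_block: Bystander: hand sanding block, cork sole and wooden grip, 55 x 95 x 38 mm. Origin: centre of its underside.
- tin: Bystander: clear jar with steel cap, 64 mm diameter, 60 mm tall. Origin: centre of its underside.

How it is judged:
By the outcome, as a careful person would: the job done as asked, in the order asked, and still so for the second after the job is handed in, with the robot touching nothing.
It also fails if it takes over 42 s, if anything falls off the work surface, if the arm or the gripper's body presses on something with over 40 N, if the wrist force passes 120 N, or if a joint passes its speed limit or range.

## Robot

A 6-joint arm with a two-finger parallel gripper is mounted at the origin on the work surface. World frame = base frame: x ahead of the robot, y to its left, z up, the work surface at z = 0. Lengths are in m, angles in rad, forces in N, time in s.
With the tool pointing down it reaches from about 0.325 to 0.775 m from the base axis. Payload 5.5 kg.
Tool frame: the origin (TCP) lies between the finger pads; the fingertips stand 8 mm ahead of it and the grasp point (between the pads) lies 11 mm behind it (tcp_to_tips is the distance from the TCP to the fingertips, in m); z points along the fingers, y is the direction in which the jaws open and shut (so a half turn about z gives the same grasp; the last joint's range is limited). The gripper opens to 88 mm and grips with 3 to 60 N. Pads are 20 mm wide; open, the fingers measure 115 mm over their backs; the gripper's body (75 mm by 178 mm) begins 61 mm behind the grasp point.
Start: joints at [-1.372, 0.091, 1.231, -0, 1.82, -0.057], TCP at [0.152, -0.58, 0.231] pointing down, gripper open.
Joint ranges: [-2.87, 2.87], [-0.86, 2.18], [0.17, 2.46], [-1.51, 4.65], [0.06, 2.69], [-2.65, 2.65]. Speed limits (rad/s): [2.57, 2.57, 3.01, 3.14, 3.14, 3.14].

## Interface

Orientations are given as a unit quaternion [w, x, y, z].
In Python, from bench import * gives the robot as it stands. Calls block until the motion is done:
- move_to(position, orientation): joint-space move of the TCP to a pose.
- move_l(position, speed=0.15, orientation=None): straight line of the TCP; orientation=None keeps the orientation; speed is the mean speed in m/s.
- movej(angles): joint-space move.
- gripper_open() and close(): open the fingers fully, or close them until they stop; the grip force is fixed at half the most.
- hold(seconds).
- inverse_kinematics(position, orientation): joint angles nearest the present ones, or None.
- state(): the state.
- get_image(name): name is "side" or "top"; returns a dict with "frame" (384x512x3 uint8, blue, green, red), "depth" (384x512 float32, m along the optical axis (not along the pixel's ray), 0 where there is no reading), "camera_matrix" (3x3 intrinsics, pixels), "k1" (the pictures are not rectified: a ray, as slopes to the right and down, at radius r is drawn at 1 + k1 r^2 times it, then the intrinsics apply), "view" (4x4, takes a point from world to camera coordinates). Camera axes: x right, y up, looking along -z (the intrinsics and any distortion apply to the point x, -y, -z); pixel columns grow to the right and rows downward; lengths in m; the calibration is good to about 2 mm. A picture is of the moment at which its call begins.
A pose or a line that the arm cannot do raises IKError and nothing moves.
- job_done(): hands the job in, once; it reports no verdict.
The state is a dict: "time": time; "joint_pos": joint angles; "dq": joint speeds; "joint_torque": joint torques, N m; "ee_pos": TCP position; "ee_rot": TCP orientation; "ft_force": force on the tool from outside, world axes, zero at the start; "moment": the same for the moment, N m; "finger_gap": finger opening in m.
Only numpy, scipy, OpenCV 4.12 (cv2) and the standard library are available. Lean on these libraries where they do the work, as an engineer would, in place of code of your own. Each camera call takes 0.05 s, during which the arm holds its last target. There are 200 camera calls.

## Working session

There is one attempt and no reset: what is moved stays moved. The work goes in short steps, each a Python script; the robot and the scene stay as the last script left them, time stands still between calls to the robot, and variables do not carry over. Pictures are saved under pics/ and viewed, about 8 in all and at most 12, crops included, and the job is handed in when it is done.

```bash
mkdir -p pics; ls; cat > h.py <<'E'
from bench import *
import numpy as np, cv2
def snap(n,f):
    im=get_image(n); cv2.imwrite('pics/'+f+'.png',im['frame']); np.savez('pics/'+f+'.npz',**im); return im
def world(im,u,v,d=None,z=None):
    K=im['camera_matrix']; D=np.array([im['k1'],0,0,0,0],float)
    p=cv2.undistortPoints(np.array([[[u,v]]],float),K,D)[0,0]
    T=np.linalg.inv(im['view']); r=np.array([p[0],-p[1],-1])
    if d is None:
        R=T[:3,:3]@r; d=(z-T[2,3])/R[2]
    return (T@np.append(r*d,1))[:3]
def cloud(im):
    h,w=im['depth'].shape; K=im['camera_matrix']; D=np.array([im['k1'],0,0,0,0],float)
    g=np.stack(np.meshgrid(np.arange(w),np.arange(h)),-1).reshape(-1,1,2).astype(float)
    p=cv2.undistortPoints(g,K,D)[:,0]; d=im['depth'].reshape(-1,1).astype(float)
    c=np.hstack([p[:,:1]*d,-p[:,1:]*d,-d]); T=np.linalg.inv(im['view'])
    return (c@T[:3,:3].T+T[:3,3]).reshape(h,w,3)
E
python3 - <<'E'
from h import *
a=snap('top','t0')['frame'];b=snap('side','s0')['frame']
print(state()); 
for n in('t0','s0'):
    im=np.load(f'pics/{n}.npz'); print(np.linalg.inv(im['view']).round(3))
E
```

```text
pics
{'time': 0.1, 'joint_pos': array([-1.37169382e+00,  9.17753953e-02,  1.23177092e+00,  2.26566737e-05,
        1.81977019e+00, -5.67039069e-02]), 'dq': array([ 2.97122614e-04,  7.00861487e-06, -2.82818202e-03,  8.25215662e-04,
        1.39994695e-03, -3.46720771e-04]), 'joint_torque': array([ 3.32504751e-03, -4.47856915e+01, -4.07570529e+01,  7.02115428e-02,
        2.84119433e-02, -1.02144963e-04]), 'ee_pos': array([ 0.15177008, -0.58023406,  0.22962174]), 'ee_rot': array([-8.60525178e-04,  9.91830807e-01,  1.27557469e-01, -5.03631980e-05]), 'ft_force': array([ 0.59189188, -0.6315421 ,  0.06264026]), 'moment': array([-0.0035715 ,  0.02769456,  0.04087939]), 'finger_gap': 0.08774673343045482}
[[-1.060e-01  9.700e-01 -2.190e-01  3.560e-01]
 [-9.940e-01 -1.040e-01  2.200e-02 -7.600e-02]
 [-1.000e-03  2.200e-01  9.750e-01  1.013e+00]
 [ 0.000e+00  0.000e+00  0.000e+00  1.000e+00]]
[[-0.916  0.293 -0.275  0.306]
 [-0.402 -0.64   0.655  0.531]
 [ 0.016  0.71   0.704  0.773]
 [ 0.     0.     0.     1.   ]]
```

View pics/t0.png

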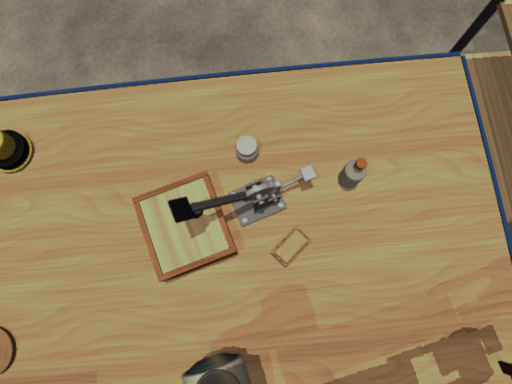

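View pics/s0.png

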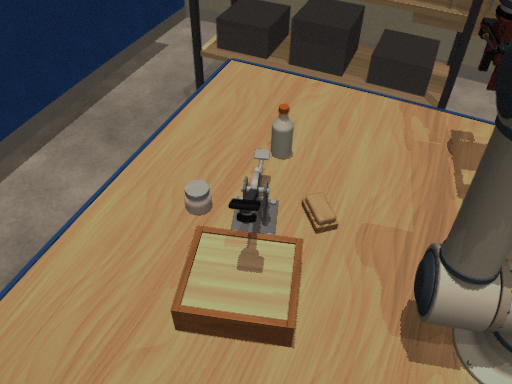

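The top view shows the pad at (308,173), the plate around (257,205), the paddle at (184,209), the bottle at (355,170) and the jar at (247,150). In the side view the pad is at (262,155) and the paddle at (244,204). Next I'll measure these by depth.

```bash
cat > m.py <<'E'
import sys
from h import *
def meas(n):
    im=np.load(f'pics/{n}.npz'); P=cloud(im); f=im['frame'].astype(int); return im,P,f
def near(P,c,r,z0,z1,extra=None):
    m=(np.hypot(P[...,0]-c[0],P[...,1]-c[1])<r)&(P[...,2]>z0)&(P[...,2]<z1)
    return m if extra is None else m&extra
E
python3 - <<'E'
from m import *
for n,pts in(('t0',dict(pad=(308,173),paddle=(184,209),cap=(361,163),jar=(247,148),block=(291,247),plate=(268,212))),('s0',dict(pad=(262,155),paddle=(244,204),cap=(284,108),jar=(197,187),block=(319,205),panel=(240,290)))):
    im,P,f=meas(n)
    for k,(u,v) in pts.items(): print(n,k,P[v,u].round(3),f[v,u])
    np.set_printoptions(suppress=True)
    # black paddle mask
    br=f.max(-1)
    for k,m in (('paddle',(br<45)&near(P,P[pts['paddle'][1],pts['paddle'][0]],.05,.12,.3)),('pad',near(P,P[pts['pad'][1],pts['pad'][0]],.03,.075,.1)),('glue',near(P,P[pts['cap'][1],pts['cap'][0]],.045,.03,.2)),('jar',near(P,P[pts['jar'][1],pts['jar'][0]],.05,.03,.09)),('capO',near(P,P[pts['cap'][1],pts['cap'][0]],.03,.142,.2))):
        q=P[m]
        if len(q): 
            (c,s,a)=cv2.minAreaRect(q[:,:2].astype(np.float32)); print(n,k,len(q),'mean',q.mean(0).round(4),'rect',np.round(c,4),np.round(s,3),round(a,1),'z',q[:,2].min().round(3),q[:,2].max().round(3))
# plate from top
im,P,f=meas('t0')
g=(f.max(-1)-f.min(-1)<25)&near(P,P[205,257],.1,.003,.016)
q=P[g]; print('plate',len(q),cv2.minAreaRect(q[:,:2].astype(np.float32)))
E
```

```text
t0 pad [ 0.607 -0.228  0.086] [169 176 172]
t0 paddle [0.517 0.061 0.236] [13 12 12]
t0 cap [ 0.6   -0.345  0.152] [ 50  97 164]
t0 jar [ 0.698 -0.083  0.062] [164 174 171]
t0 block [ 0.432 -0.167  0.039] [105 152 169]
t0 plate [ 0.532 -0.12   0.009] [113 119 124]
t0 paddle 489 mean [0.5164 0.0627 0.2325] rect [0.5219 0.0489] [0.047 0.074] 15.9 z 0.171 0.251
t0 pad 207 mean [ 0.6087 -0.2255  0.0853] rect [ 0.6082 -0.2226] [0.036 0.046] 18.2 z 0.075 0.09
t0 glue 584 mean [ 0.5943 -0.3371  0.1018] rect [ 0.5995 -0.3429] [0.056 0.049] 47.1 z 0.03 0.155
t0 jar 454 mean [ 0.703  -0.0802  0.0558] rect [ 0.7062 -0.08  ] [0.058 0.059] 34.1 z 0.03 0.066
t0 capO 106 mean [ 0.6013 -0.3447  0.1505] rect [ 0.6022 -0.3458] [0.025 0.025] 36.2 z 0.143 0.155
s0 pad [ 0.605 -0.219  0.086] [143 154 159]
s0 paddle [0.513 0.083 0.248] [24 22 24]
s0 cap [ 0.598 -0.335  0.151] [ 33  83 166]
s0 jar [ 0.708 -0.081  0.06 ] [141 151 156]
s0 block [ 0.439 -0.165  0.038] [ 90 136 169]
s0 panel [0.499 0.132 0.07 ] [108 155 167]
s0 paddle 487 mean [0.5162 0.0711 0.2226] rect [0.519  0.0637] [0.048 0.054] 15.5 z 0.173 0.25
s0 pad 173 mean [ 0.6078 -0.2218  0.0846] rect [ 0.6073 -0.2209] [0.036 0.044] 23.3 z 0.075 0.089
s0 glue 785 mean [ 0.5963 -0.3287  0.0889] rect [ 0.5966 -0.335 ] [0.056 0.042] 29.4 z 0.03 0.155
s0 jar 594 mean [ 0.7031 -0.071   0.0528] rect [ 0.7063 -0.076 ] [0.058 0.059] 75.5 z 0.03 0.064
s0 capO 74 mean [ 0.6    -0.34    0.1491] rect [ 0.6009 -0.3424] [0.024 0.026] 55.8 z 0.142 0.155
plate 837 ((0.567609965801239, -0.09450270980596542), (0.09769829362630844, 0.12788043916225433), 16.853771209716797)
```

```bash
cat > p.py <<'E'
from m import *
from scipy.spatial.transform import Rotation as R
O=np.array([.5682,-.0945,0]); t=np.deg2rad(17.2)
yb=np.array([-np.sin(t),np.cos(t),0]); xb=np.array([np.cos(t),np.sin(t),0]); zb=np.array([0,0,1.])
def quat(a,s=1):   # tool z opposite to normal of a face raised by a about bracket x
    n=-np.sin(a)*yb+np.cos(a)*zb; z=-n; y=s*xb
    q=R.from_matrix(np.c_[np.cross(y,z),y,z]).as_quat(); return q[[3,0,1,2]]
def B(y,z): return O+y*yb+z*zb
def arm(a,off=0.): # TCP with tips 'off' above paddle top
    return B(.215*np.cos(a)-(.014+.008+off)*np.sin(a), .1+.215*np.sin(a)+(.014+.008+off)*np.cos(a))
def fz(): return state()['ft_force'][2]
E
python3 - <<'E'
from p import *
for s in(1,-1):
    for p,a in((B(-.14,.2),0),(B(-.146,.06),0),(B(-.146,.06),-.3),(arm(.6,.06),.6),(arm(.3),.3),(arm(0),0)):
        q=inverse_kinematics(p,quat(a,s)); print(s,p.round(3),a,None if q is None else np.round(q,2))
E
```

```text
1 [ 0.61  -0.228  0.2  ] 0 [-0.41  0.23  1.14 -0.    1.78 -0.71]
1 [ 0.611 -0.234  0.06 ] 0 [-0.42  0.27  1.34 -0.    1.54 -0.72]
1 [ 0.611 -0.234  0.06 ] -0.3 [-0.29  0.13  1.52 -0.26  1.33 -0.55]
1 [0.529 0.031 0.289] 0.6 [-0.31  0.11  1.22  0.57  2.11 -0.38]
1 [0.509 0.096 0.185] 0.3 [-0.06 -0.08  1.51  0.29  1.81 -0.31]
1 [0.505 0.111 0.122] 0 [ 0.15 -0.13  1.64 -0.    1.63 -0.15]
-1 [ 0.61  -0.228  0.2  ] 0 [-0.41  0.23  1.14 -0.    1.78  2.43]
-1 [ 0.611 -0.234  0.06 ] 0 [-0.42  0.27  1.34 -0.    1.54  2.42]
-1 [ 0.611 -0.234  0.06 ] -0.3 [-0.29  0.13  1.52 -0.26  1.33  2.59]
-1 [0.529 0.031 0.289] 0.6 None
-1 [0.509 0.096 0.185] 0.3 None
-1 [0.505 0.111 0.122] 0 None
```

```bash
python3 - <<'E'
from p import *
close(); move_to(B(-.14,.20),quat(0)); print(state()['time'])
move_l(B(-.140,.103),.15); f0=fz(); print('f0',f0,state()['time'])
for i in range(1,30):
    tip=.095-.003*i; k=np.clip((.085-tip)/.032,0,1)
    move_l(B(-.140-.006*k,tip+.008),.05); s=state(); f=s['ft_force']-0
    print(round(tip,3),(s['ee_pos'][2]-.008).round(4),f.round(1))
    if f[2]-f0>18 or tip<.048: break
print(s['time']); snap('side','s1'); snap('top','t1')
E
```

```text
3.5167
f0 0.5688894390328293 4.3167
0.092 0.0929 [-0.5  0.1  0.9]
0.089 0.0887 [ 0.2 -0.8 -0.1]
0.086 0.0857 [ 0.5 -0.3  0.3]
0.083 0.0831 [ 0.6 -0.7  1.1]
0.08 0.08 [ 0.7 -0.3  1.5]
0.077 0.0768 [ 1.  -2.3  1.5]
0.074 0.0737 [ 0.4 -1.9  1.3]
0.071 0.0706 [ 0.8 -0.8  1.7]
0.068 0.0675 [-0.1 -1.4  0.3]
0.065 0.0645 [ 0.4 -0.6  0.1]
0.062 0.0616 [0.3 0.2 0.3]
0.059 0.0587 [ 1.  -1.1  0.9]
0.056 0.0557 [0.6 0.4 0.9]
0.053 0.0547 [-2.3  1.7  8.7]
0.05 0.0543 [-5.8  3.4 16.4]
0.047 0.0539 [-7.9  3.9 25.5]
8.3167
```

```bash
python3 - <<'E'
from p import *
move_l(B(-.146,.24),.2); move_to(arm(.62,.07),quat(.6)); print(state()['time'])
for n,f,c in(('side','s2',(180,120,140)),('top','t2',(160,130,200))):
    im=snap(n,f); P=cloud(im); m=near(P,B(-.143,0),.03,.03,.1)&((im['frame'].max(-1).astype(int)-im['frame'].min(-1))<40)
    q=P[m]-O; y=q@yb; 
    if len(q)>10: print(n,len(q),'bracket y',np.percentile(y,[2,50,98]).round(3),'z fit',np.polyfit(y,q[:,2],1).round(3),'z@-.146',np.polyval(np.polyfit(y,q[:,2],1),-.146).round(4),'x',np.median(q@xb).round(4))
a=cv2.imread('pics/s1.png')[70:260,170:330];b=cv2.imread('pics/s2.png')[70:260,170:330]
cv2.imwrite('pics/c1.png',cv2.resize(np.hstack([a,b]),None,fx=2.4,fy=2.4))
E
```

```text
10.5333
side 103 bracket y [-0.156 -0.135 -0.122] z fit [0.187 0.079] z@-.146 0.0521 x -0.0005
top 157 bracket y [-0.159 -0.14  -0.116] z fit [0.142 0.073] z@-.146 0.0527 x 0.0001
```

View pics/c1.png

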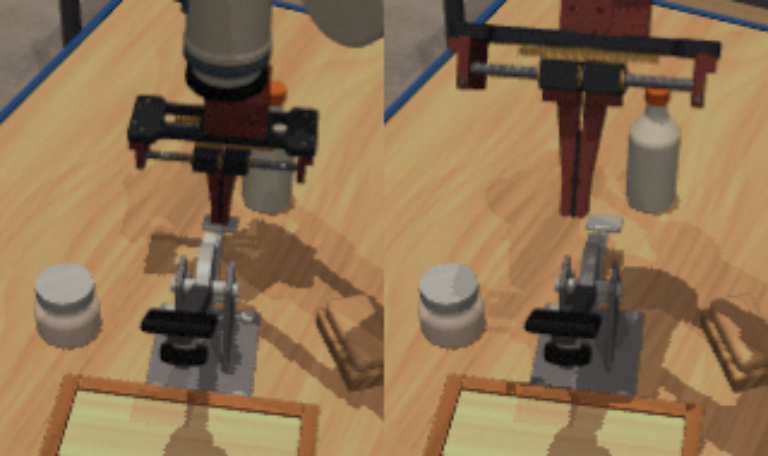

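The pad's measured height is 52.5 mm against the expected ~53 mm at the stop, so the pawl is fully pressed. The right half of the crop shows the pad at about (604,222), lowered, with the bottle and jar where they were. Next is the arm.

```bash
python3 - <<'E'
from p import *
s=state(); print(s['ee_pos'],arm(.62,.07))
move_l(arm(.62,.02),.15,quat(.6)); f0=state()['ft_force']; print(f0.round(1))
for a in np.r_[np.arange(.64,.03,-.04),.03,.02,.01,0,-.01,-.02,-.03]:
    move_l(arm(a),.09 if a>.1 else .05,quat(max(a,0))); s=state(); f=s['ft_force']-f0
    n=-np.sin(a)*yb+np.cos(a)*zb; print(round(a,2),(s['ee_pos']-arm(a)).round(4),f.round(1),round(f@n,1))
    if f@n>(14 if a<.1 else 25): break
print(s['time']); snap('side','s3')
E
```

```text
[0.53249097 0.02100419 0.29920784] [0.532263   0.02159367 0.29979938]
[-0.2 -0.4  0.9]
0.64 [ 0.0001 -0.0005 -0.0001] [-0.1  0.1 -0.6] -0.6
0.6 [0.     0.0003 0.0011] [0.1 1.1 0.2] -0.4
0.56 [-0.0001  0.0004  0.0006] [ 1.1  0.7 -0.8] -0.8
0.52 [-0.0002  0.0002  0.0001] [-0.   0.4 -1.6] -1.6
0.48 [-0.0002  0.0002 -0.0001] [ 0.5  0.4 -0.9] -0.9
0.44 [-0.0002  0.0002 -0.0001] [0.7 0.9 0.1] -0.2
0.4 [-0.0002  0.0003 -0.0001] [ 1.3  1.2 -1.4] -1.6
0.36 [-0.0002  0.0003 -0.0001] [ 0.9 -0.1 -0.7] -0.6
0.32 [-0.0002  0.0003 -0.0001] [ 0.8  0.6 -0.2] -0.3
0.28 [-0.0003  0.0003 -0.0001] [ 0.5  0.2 -0.9] -0.9
0.24 [-0.0003  0.0003 -0.    ] [ 0.1 -0.  -1.5] -1.4
0.2 [-0.0003  0.0002 -0.0001] [ 0.7  1.8 -0.8] -1.1
0.16 [-0.0003  0.0002 -0.0001] [ 0.5 -0.1  0.1] 0.1
0.12 [-0.0003  0.0002 -0.0001] [ 0.3 -0.  -1.3] -1.2
0.08 [-0.0002  0.0002 -0.0001] [ 0.5 -0.2 -0.2] -0.1
0.04 [-0.0002  0.0002 -0.0002] [-0.4  0.3 -0.7] -0.7
0.03 [-0. -0.  0.] [-0.3  0.1  1. ] 1.0
0.02 [ 0. -0. -0.] [-0.7  0.1  1.2] 1.1
0.01 [ 0.     -0.     -0.0002] [ 0.1 -0.4  0.8] 0.8
0.0 [ 0.0001 -0.0001  0.0003] [-1.6 -1.   3.7] 3.7
-0.01 [ 0.0002 -0.0003  0.0024] [-6.5 -1.5 12.6] 12.6
-0.02 [ 0.0002 -0.0004  0.0045] [-10.   -4.1  21.8] 21.8
16.8417
```

```bash
python3 - <<'E'
from p import *
move_l(arm(0,.15),.15); move_to(B(-.02,.33)-.17*xb,quat(0))
hold(.3); print(state()['time'],state()['ee_pos'])
for n,f in(('side','s4'),('top','t4')):
    im=snap(n,f); P=cloud(im); br=im['frame'].max(-1).astype(int)
    q=P[near(P,B(.21,0),.045,.09,.2)&(br<60)]-O; 
    if len(q)>10: y=q@yb; k=np.abs(q[:,2]-np.median(q[:,2]))<.02; q=q[k];y=y[k]; print(n,len(q),'paddle y',np.percentile(y,[2,50,98]).round(3),'z',np.median(q[:,2]).round(4),'fit',np.polyfit(y,q[:,2],1).round(3))
    q=P[near(P,B(-.143,0),.03,.03,.1)]-O; y=q@yb; print(n,len(q),'pad z@-.146',np.polyval(np.polyfit(y,q[:,2],1),-.146).round(4))
    for nm,c,r,z0,z1 in(('cap',(.601,-.344),.03,.142,.2),('jar',(.706,-.08),.05,.03,.09),('block',(.435,-.167),.06,.025,.05),('drawer',(.495,.12),.2,.067,.082)):
        for src in({'side':'s0','top':'t0'}[n],f):
            i2=np.load(f'pics/{src}.npz'); Q=cloud(i2); w=Q[near(Q,c,r,z0,z1)]
            if len(w)>5:
                rc=cv2.minAreaRect(w[:,:2].astype(np.float32)); print('  ',nm,src,np.round(rc[0],4),np.round(rc[1],3),round(rc[2],1))
cv2.imwrite('pics/c4.png',np.hstack([cv2.imread('pics/s4.png')[60:350,150:400],cv2.imread('pics/t4.png')[90:380,120:380]]))
E
```

```text
19.5 [ 0.41205461 -0.16324611  0.32972782]
side 626 paddle y [0.178 0.22  0.239] z 0.114 fit [0.023 0.108]
side 111 pad z@-.146 0.0516
   cap s0 [ 0.6009 -0.3424] [0.024 0.026] 55.8
   cap s4 [ 0.6012 -0.3433] [0.026 0.025] 88.2
   jar s0 [ 0.7063 -0.076 ] [0.058 0.059] 75.5
   jar s4 [ 0.7065 -0.0773] [0.06  0.058] 62.3
   block s0 [ 0.4354 -0.1644] [0.045 0.087] 39.3
   block s4 [ 0.4354 -0.1638] [0.044 0.087] 40.0
   drawer s0 [0.5139 0.0971] [0.221 0.204] 15.4
   drawer s4 [0.5142 0.0975] [0.222 0.203] 15.4
top 373 paddle y [0.179 0.213 0.234] z 0.1151 fit [0.077 0.098]Traceback (most recent call last):
  File "<stdin>", line 8, in <module>
    raise TypeError("expected non-empty vector for x")
TypeError: expected non-empty vector for x
```

View pics/s4.png

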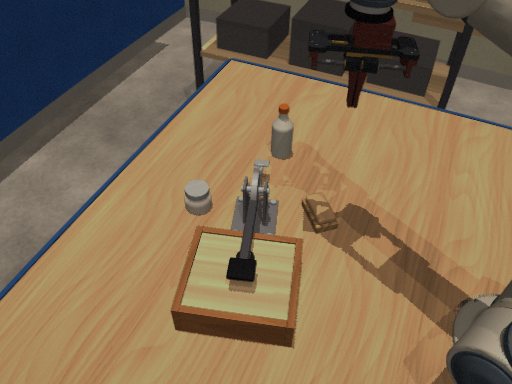

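The arm lies level with its paddle at (241,269) over the drawer panel and the pad down at (261,165). The bystanders are unmoved and the robot is clear.

```bash
python3 -c "
from bench import *
job_done(); print(state()['time'])"
```

```text
the job is handed in; nothing more can be done
the job is handed in; nothing more can be done
```

The hold-down is set and the job is handed in: the pawl is pressed free and the arm's foot is down on the drawer. The robot clock read 19.5 s just before hand-in, and the robot was clear of everything.

- **Pawl:** I pressed its pad with the closed fingertips until it hit its stop, at about 25 N. After I let go, the pad stood 52.5 mm above the bench, where the stop should be about 53 mm. At the end the side view gave 51.6 mm, so it stayed down.
- **Arm:** I then pushed the paddle down along its arc. It went past the 0.48 rad tooth position without catching and met firm resistance at level, where I pressed to about 22 N. After the fingers were withdrawn, the paddle top measured 114 mm (side view) and 115 mm (top view), against 114 mm expected when level.
- **Other things:** before and after the job, the drawer, bottle, jar and sanding block agree to within about 1.3 mm in the side view, which is within the camera error.

**Checks that failed or disagreed:**
- The final top-view check of the pad and the bystanders was not made because the robot blocked the view of the pad, so those results rest on the side view.
- The force read while pushing was mostly near 0 to 1.5 N, lower than the 4 to 8 N (paddle) and 2 to 4 N (pad) stated. I read it only after each small step had stopped, so I relied on the hard stops and the measured heights.

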